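Crack the stuck lid of a jar and take it off

TASK

The empty jar has to be opened for refilling, but its lid is stuck. Carry the jar by its body, not by its lid, to the square holder, set it fully down in it and let go, then break the lid loose with a short hard counterclockwise twist, spin it on until it comes free, lift it off, and put it down right way up, wholly on the round cork mat. Leave the jar standing in the holder, never drop or tip jar or lid, and do not disturb the mug, the shaker and the sugar canister.

Things in the scene. Friction and masses are not known exactly. Their poses are not given: they have to be found in the camera images.
- jar: White ceramic jar, loose, 0.4 kg: square body 66 x 66 mm, 75 mm tall (lowest 6 mm 60 x 60), flat shoulder, round neck to z = 103 mm inside the lid; 107 mm tall with lid. Origin: centre of its underside; z up, x and y square to its sides. Outside the holder it would turn with the lid. Behind it stands the drink dispenser (beyond x = 0.52 m where y > 0.06 m): carry round in front of it.
- lid: Round ribbed aluminium lid, 57 mm wide, 30 mm tall, 70 g. Origin: centre of its underside, z up; at first 77 mm above the jar's underside, x axis along the jar's x. Turns counterclockwise from above: stuck at first (about 0.5 N m within 0.5 rad), free past 1 rad, does not rise; locked on until turned 2.0 rad against the jar, lifts straight off from 2.0 to 2.5 rad, stop at 2.55.
- holder: Dark steel jar holder fixed to the worktop: square well 71 x 71 mm inside with walls upright to 16 mm, then flared outwards to 90 x 90 mm (95 outside) at 26 mm high; black rubber floor 8 mm above the worktop; low screw tabs beyond its +y and -y walls. Origin: centre of its underside; x and y square to its walls. The jar fits four ways round, 2.5 mm of play a side (it can turn 0.08 rad either way).
- lid_mat: Round flat cork mat fixed to the worktop, 120 mm in diameter, 4 mm thick. Origin: centre of its underside.
- mug: White porcelain mug upside down, 86 x 115 x 94 mm, bystander at the left. Origin: centre of its underside.
- shaker: Grey and clear shaker, 44 mm in diameter, 90 mm tall, bystander at the right front. Origin: centre of its underside.
- canister: Grey sugar canister with a wooden lid, 92 mm in diameter, 120 mm tall, bystander at the back. Origin: centre of its underside.

How it is judged (in metres and radians):
On the way, in this order (a step that is already met when the one before it is completed fails the run):
1. the jar stands fully down in the holder, let go, its lid still on and not turned (x of jar in the frame of holder between -0.006 and 0.006 m and y of jar in the frame of holder between -0.006 and 0.006 m and z of jar in the frame of holder below 0.013 m and angle between jar's own z axis and vertical below 0.08 rad and z of lid in the frame of jar below 0.086 m and horizontal distance between lid and jar below 0.01 m and contact force between the fingers and jar below 0.1 N and angle between the x axis of lid and the x axis of jar, either way round below 0.25 rad), for 0.1 s.
2. the lid is broken loose (turned more than 1 rad) while still on the jar in the holder (x of jar in the frame of holder between -0.006 and 0.006 m and y of jar in the frame of holder between -0.006 and 0.006 m and z of jar in the frame of holder below 0.013 m and angle between jar's own z axis and vertical below 0.08 rad and z of lid in the frame of jar below 0.086 m and horizontal distance between lid and jar below 0.01 m and angle between the x axis of lid and the x axis of jar, either way round above 1 rad), for 0.1 s.
3. the lid is lifted off the jar, which stays in the holder (x of jar in the frame of holder between -0.006 and 0.006 m and y of jar in the frame of holder between -0.006 and 0.006 m and z of jar in the frame of holder below 0.013 m and angle between jar's own z axis and vertical below 0.08 rad and z of lid in the frame of jar above 0.11 m), for 0.1 s.
At the end, for the whole second after the job is handed in: The jar stands upright in the holder (centred within 6 mm, down within 5 mm of the well's floor), the lid lies right way up and at rest wholly on the cork mat (centre within 33 mm of the mat's centre) (x of jar in the frame of holder between -0.006 and 0.006 m and y of jar in the frame of holder between -0.006 and 0.006 m and z of jar in the frame of holder below 0.013 m and angle between jar's own z axis and vertical below 0.08 rad and horizontal distance between lid and lid_mat below 0.033 m and z of lid in the frame of lid_mat between 0 and 0.01 m and angle between lid's own z axis and vertical below 0.12 rad and linear speed of each of lid, jar below 0.02 m/s); the robot touches nothing.
It fails at once if the jar is handled by its lid while it is not in the holder (contact force between the fingers and lid above 3 N and z of lid in the frame of jar below 0.1 m and horizontal distance between lid and jar below 0.03 m and (horizontal distance between jar and holder above 0.02 m or z of jar in the frame of holder above 0.03 m)).
It fails at once if the jar is let go more than 3 cm above the worktop (height (world z) of jar above 0.03 m and contact force between the fingers and jar below 0.05 N and contact force between the fingers and lid below 0.05 N).
It fails at once if the jar is tipped by more than 0.5 rad or the lid by more than 1 rad (angle between jar's own z axis and vertical above 0.5 rad or angle between lid's own z axis and vertical above 1 rad).
It fails at once if the lid is let go off the jar, more than 3 cm above the worktop (height (world z) of lid above 0.03 m and horizontal distance between lid and jar above 0.04 m and contact force between the fingers and lid below 0.05 N).
It fails at once if the mug, the shaker or the canister is moved by more than 3 cm (distance of any of mug, shaker, canister from where it was at the start of the episode above 0.03 m).
It also fails if it takes over 58 s, if anything falls off the work surface, if the arm or the gripper's body presses on something with over 40 N, if the wrist force passes 120 N, or if a joint passes its speed limit or range.

ROBOT

A 6-joint arm with a two-finger parallel gripper is mounted at the origin on a cart in front of the work surface, level with it; the furniture and walls round the work are solid. World frame = base frame: x ahead of the robot, y to its left, z up, the work surface at z = 0. Lengths are in m, angles in degrees, forces in N, time in s.
With the tool pointing down it reaches from about 0.375 to 0.9 m from the base axis. Payload 3.1 kg.
Tool frame: the origin (TCP) lies on the centre line of the jaws, within the pads' length; the fingertips stand 17 mm ahead of it and the grasp point (between the pads) lies 2 mm behind it; z points along the fingers, y is the line along which they close (so a half turn about z gives the same grasp; the last joint's range is limited). The gripper opens to 87 mm and grips with 3 to 60 N. Pads are 19 mm wide; open, the fingers measure 117 mm over their backs; the gripper's body (75 mm by 190 mm) begins 51 mm behind the grasp point.
Start: joints at [-76.805, 30.224, 82.088, -0, 67.689, -10.227], TCP at [0.248, -0.573, 0.24] pointing down, gripper open.
Joint ranges: [-176.69, 176.69], [-43.24, 126.21], [12.49, 139.97], [-82, 262], [0, 151.66], [-163.58, 163.58]. Speed limits (degrees/s): [159.86, 159.86, 180, 180, 180, 180].

INTERFACE

Orientations are given as a 3x3 rotation matrix whose columns are the frame's x, y, z axes.
In Python, from rig import bot, imaging, finder gives the robot as it stands. The module is installed in compiled form; this text tells all that it offers.
- The arm moves only by the tool play_rows, never from a script. Its argument "motion" is a list that holds one entry, the list of rows, each a list of 6 numbers: the shift along the tool's x, y, z in a scale on which 1.0 is 80 cm, then the turn, a rotation vector about the tool's x, y, z in parts of the range, where 1.0 means pi rad. In form: [[[dx, dy, dz, wx, wy, wz], ...]]. A call has 1 to 8 rows; each row is the pose to reach, as a shift and turn from the pose commanded when the call began, along the tool's axes at that moment; what a row does not reach only later rows make up. A row lasts 1/12 s, in which the tool goes at most 41.7 mm and 7.16 degrees, less where a joint would pass 70% of its speed; a pose out of reach is approached as far as the arm can. A shift or turn number past 1, either way, is cut back to 1. A call with a gripper value outside its range is refused whole. "fingers" is the finger opening in m, from 0 to 0.087, set as the call begins (left out, the last holds). The fingers move at their own pace and stop on an object; the grip force is fixed at half the most. Time passes only in rows, so rows that repeat a pose let the fingers close. It gives the time, the measured TCP pose, the force, the opening and the grip force at its end, in the units of the state.
- bot.read_state(): the state, without advancing time (a new reading comes with each control period).
- imaging.capture(name): name is "side" or "top" or "wrist"; returns a dict with "frame" (384x512x3 uint8, red, green, blue), "camera_matrix" (3x3 intrinsics, pixels), "R" (3x3) and "t" (3): a world point X has camera coordinates R X + t. Camera axes: x right, y down, z forward; pixel columns grow to the right and rows downward; lengths in m; the calibration is good to about 2 mm. A picture is of the moment at which its call begins. There is no depth.
- bot.hand_in(): hands the job in; it is judged then, once.
Trained networks look in the newest picture that a camera, given by its name, has taken for a name from the list of things; names that differ only in an ending like _2 or _b are one class to them, and where a whole thing is asked for, a point or a joint stands for the part that bears it (a point fixed in the world has none). Each returns a list of dicts, best first, with "confidence" (0 to 1); they miss things now and then, are a little off and sometimes report something else, mostly with a low value. They report only what shows in the picture. A call takes as long as a camera call.
- finder.recognise(camera, name): "at" ([x, y, z] in m, in world coordinates, good to about 4 mm: the middle of the surface that is visible of it).
- finder.outline_of(camera, name): "pixels" (384x512 bool, what is visible of it).
The state is a dict: "time_s": time; "joint_positions": joint angles; "qvel": joint speeds; "tau": joint torques, N m; "position": TCP position; "tcp_rot": TCP orientation; "force": force on the tool from outside, world axes, zero at the start; "moment": the same for the moment, N m; "opening": opening from 0.0 (shut) to 1.0 (fully open); "grasp_force": force on a finger pad.
Only numpy, scipy, OpenCV 4.12 (cv2) and the standard library are available. Lean on these libraries where they do the work, as an engineer would, in place of code of your own. Each camera call takes 0.05 s, during which the arm holds its last target. There are 200 camera calls.

## Working session

There is one attempt and no reset: what is moved stays moved. The work goes in short steps, Python scripts to look and compute and a tool call to move; the robot and the scene stay as the last step left them, time stands still between calls to the robot, and variables do not carry over. Pictures are saved under pics/ and viewed, at most 13 in all, crops included, and the job is handed in when it is done.

Besides the shell and the picture viewer there is one more tool, called after ">>>" in YAML: its name, and indented under it one key for each argument. play_rows: Moves the arm, as the interface text tells. Its arguments: {"type":"object","properties":{"motion":{"type":"array"},"fingers":{"type":"number"}},"required":["motion"]}

```bash
mkdir -p pics; cat > h.py <<'E'
import numpy as np, cv2
from rig import bot, imaging, finder
np.set_printoptions(precision=4,suppress=True)
def save(c,n):
    d=imaging.capture(c); cv2.imwrite(f'pics/{n}.png',d['frame'][:,:,::-1]); return d
def ray(d,u,v,z):
    K,R,t=[np.array(d[k]) for k in('camera_matrix','R','t')]
    o=-R.T@t; w=R.T@np.linalg.solve(K,[u,v,1.]); return o+w*(z-o[2])/w[2]
def proj(d,X):
    p=np.array(d['camera_matrix'])@(np.array(d['R'])@X+d['t']); return p[:2]/p[2]
E
python3 - <<'E'
from h import *
for c in('top','side'):
    d=save(c,c+'0'); print(c,-np.array(d['R']).T@d['t'])
    for n in 'jar lid holder lid_mat mug shaker canister'.split():
        print(n,[(np.array(r['at']),round(r['confidence'],2)) for r in finder.recognise(c,n)[:2]])
s=bot.read_state(); print(s['time_s'],s['position'],np.array(s['tcp_rot']))
E
```

```text
top [0.3391 0.1803 1.3168]
jar [(array([0.4199, 0.2883, 0.0716]), 0.87), (array([ 0.772 , -0.11  ,  0.1002]), 0.73)]
lid []
holder [(array([0.4526, 0.0238, 0.0075]), 0.6)]
lid_mat [(array([ 0.6189, -0.0945,  0.0006]), 0.84)]
mug [(array([0.4634, 0.4948, 0.0719]), 0.78)]
shaker [(array([ 0.4431, -0.1683,  0.0743]), 0.52)]
canister [(array([ 0.7733, -0.1091,  0.1016]), 0.95), (array([0.463 , 0.4977, 0.0755]), 0.7)]
side [ 0.6477 -0.6907  0.8783]
jar [(array([0.4365, 0.2735, 0.0466]), 0.64)]
lid [(array([0.4364, 0.2876, 0.1075]), 0.82), (array([0.4569, 0.0182, 0.0074]), 0.19)]
holder [(array([0.4578, 0.0143, 0.0053]), 0.64)]
lid_mat [(array([ 0.6258, -0.0992,  0.0061]), 0.77), (array([0.4715, 0.4781, 0.0628]), 0.37)]
mug [(array([0.4692, 0.4767, 0.0635]), 0.88)]
shaker [(array([ 0.4521, -0.1881,  0.0801]), 0.7)]
canister [(array([ 0.7779, -0.1474,  0.1001]), 0.77)]
0.8 [ 0.2484 -0.5735  0.2396] [[ 0.9176  0.3975  0.    ]
 [ 0.3975 -0.9176 -0.0001]
 [-0.      0.0001 -1.    ]]
```

View pics/top0.png

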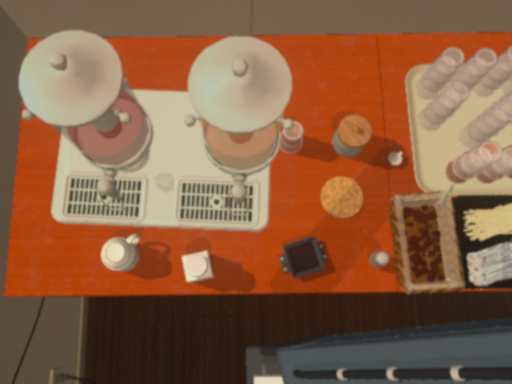

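View pics/side0.png

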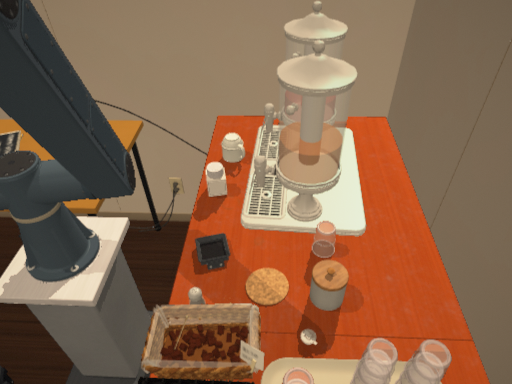

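Top view: jar at pixel (197,267), holder at (303,257), mat at (341,197), shaker at (379,259), canister at (352,135). The side view agrees. The networks also gave low-confidence wrong hits for lid and jar, which I am ignoring. Next I move above the holder and look with the wrist camera.

```bash
cat >> h.py <<'E'
from scipy.spatial.transform import Rotation as Ro
def Ryaw(y):
    c,s=np.cos(np.radians(y)),np.sin(np.radians(y)); return np.array([[c,s,0],[s,-c,0],[0,0,-1.]])
def delta(p,yaw):
    s=bot.read_state(); R=np.array(s['tcp_rot'])
    print('t',s['time_s'],'pos',np.array(s['position']),'yaw',np.degrees(np.arctan2(R[1,0],R[0,0])),'F',np.array(s['force']),'open',s['opening'],'gf',s['grasp_force'])
    print('shift',R.T@(np.array(p)-s['position']),'turn',Ro.from_matrix(R.T@Ryaw(yaw)).as_rotvec(degrees=True))
E
python3 - <<'E'
from h import *
d=imaging.capture('top')
for n,z in(('jar',.1),('holder',.026),('lid_mat',.004)):
    for o in finder.outline_of('top',n)[:1]:
        c=max(cv2.findContours(o['pixels'].astype(np.uint8),0,2)[0],key=cv2.contourArea)
        w=np.array([ray(d,*q,z)[:2] for q in c[:,0].astype(float)])
        print(n,cv2.minAreaRect((w*1000).astype(np.float32)),len(c),w.mean(0))
delta([.42,.0,.32],0)
E
```

```text
jar ((426.32891845703125, 299.8555603027344), (71.44025421142578, 69.12815856933594), 11.483441352844238) 50 [0.4232 0.2891]
holder ((454.70025634765625, 25.198257446289062), (93.97032928466797, 123.5997314453125), 18.691770553588867) 85 [0.4521 0.0218]
lid_mat ((621.7398681640625, -94.32441711425781), (113.75972747802734, 116.88715362548828), 43.31482696533203) 56 [ 0.6182 -0.092 ]
t 1.0 pos [ 0.2485 -0.5734  0.2395] yaw 23.423427625706985 F [-0.8346  0.1352 -0.7871] open 0.9983943008385864 gf 0.0
shift [ 0.3854 -0.458  -0.0804] turn [-0.0046 -0.0017 23.4234]
```

The rows are not in the units I measure in: shifts go in shares of 80 cm and turns go in shares of pi rad. I convert before sending: -0.458 m / 0.8 = -0.5725, 0.385 m / 0.8 = 0.4813, 12 degrees / 180 = 0.0667.

>>> play_rows:
  motion:
    - [[0.4813,-0.5725,-0.1,0,0,0.0667],[0.4813,-0.5725,-0.1,0,0,0.0667],[0.4813,-0.5725,-0.1,0,0,0.0667],[0.4813,-0.5725,-0.1,0,0,0.0667],[0.4813,-0.5725,-0.1,0,0,0.0667],[0.4813,-0.5725,-0.1,0,0,0.0667],[0.4813,-0.5725,-0.1,0,0,0.0667],[0.4813,-0.5725,-0.1,0,0,0.0667]]
  fingers: 0.087

```text
time_s: 1.67
position: [0.3432, -0.255, 0.2842]
tcp_rot: [[0.98, 0.197, 0.001], [0.197, -0.98, -0.0], [0.0, 0.0, -1.0]]
force: [0.7, -0.1, -0.3]
opening: 0.999
grasp_force: 0.0
```

```bash
python3 - <<'E'
from h import *
delta([.41,.0,.30],11)
E
```

```text
t 1.6667 pos [ 0.3432 -0.255   0.2842] yaw 11.379172713888348 F [ 0.7302 -0.0806 -0.3091] open 0.9988728445850295 gf 0.0
shift [ 0.1159 -0.2368 -0.0159] turn [ 0.0271 -0.0276  0.3792]
```

Scaled: -0.237 m / 0.8 = -0.2963, 0.116 m / 0.8 = 0.145.

>>> play_rows:
  motion:
    - [[0.145,-0.2963,-0.02,0,0,0],[0.145,-0.2963,-0.02,0,0,0],[0.145,-0.2963,-0.02,0,0,0],[0.145,-0.2963,-0.02,0,0,0],[0.145,-0.2963,-0.02,0,0,0],[0.145,-0.2963,-0.02,0,0,0],[0.145,-0.2963,-0.02,0,0,0],[0.145,-0.2963,-0.02,0,0,0]]

```text
time_s: 2.33
position: [0.4101, 0.0015, 0.3002]
tcp_rot: [[0.979, 0.204, 0.001], [0.204, -0.979, 0.001], [0.002, -0.0, -1.0]]
force: [0.2, -1.1, -0.2]
opening: 1.0
grasp_force: 0.0
```

```bash
python3 - <<'E'
from h import *
d=save('wrist','w1'); C=-np.array(d['R']).T@d['t']; print('cam',C,np.array(d['R']))
s=bot.read_state();R=np.array(s['tcp_rot']);print('cam in tool',R.T@(C-s['position']))
for n,z in(('holder',.026),('lid_mat',.004)):
    print(n,[(np.array(r['at']),round(r['confidence'],2)) for r in finder.recognise('wrist',n)[:2]])
    for o in finder.outline_of('wrist',n)[:1]:
        c=max(cv2.findContours(o['pixels'].astype(np.uint8),0,2)[0],key=cv2.contourArea)
        w=np.array([ray(d,*q,z)[:2] for q in c[:,0].astype(float)])
        print(cv2.boundingRect(c),cv2.minAreaRect((w*1000).astype(np.float32)))
delta([.38,.26,.3],11)
E
```

```text
cam [0.4909 0.018  0.4447] [[ 0.2041 -0.9789 -0.0003]
 [-0.9327 -0.1945  0.3037]
 [-0.2974 -0.0618 -0.9528]]
cam in tool [ 0.0831 -0.0014 -0.1447]
holder [(array([0.4579, 0.0224, 0.0057]), 0.82)]
(214, 88, 85, 70) ((454.0140075683594, 19.464508056640625), (94.58998107910156, 120.56500244140625), 16.801803588867188)
lid_mat [(array([ 0.61  , -0.0968,  0.0054]), 0.88)]
(318, 0, 87, 67) ((603.1951293945312, -97.30076599121094), (82.77893829345703, 119.78892517089844), 11.773119926452637)
t 2.5833 pos [ 0.4097 -0.0027  0.2996] yaw 11.314912684089942 F [-0.2928  0.0727 -0.0161] open 1.0014484135754569 gf 0.0
shift [ 0.0225 -0.2634 -0.0004] turn [0.0161 0.0181 0.3149]
```

View pics/w1.png

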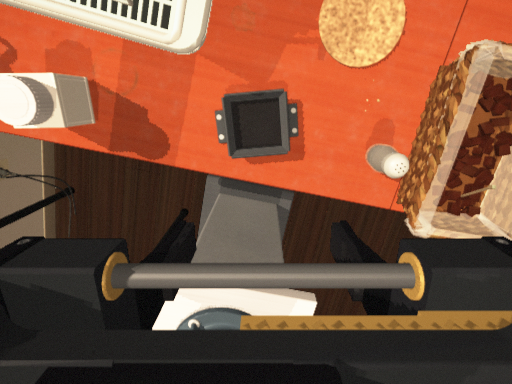

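Wrist view: the holder is centred at pixel (257,123), turned about 17°. The mat is at (362,28) and the jar at the left edge. I'm going lower for a sharper holder measurement.

Scaled: 0.14 m / 0.8 = 0.175, -0.015 m / 0.8 = -0.0188, -6 degrees / 180 = -0.0333.

>>> play_rows:
  motion:
    - [[0,-0.0188,0.175,0,0,-0.0333],[0,-0.0188,0.175,0,0,-0.0333],[0,-0.0188,0.175,0,0,-0.0333],[0,-0.0188,0.175,0,0,-0.0333],[0,-0.0188,0.175,0,0,-0.0333],[0,-0.0188,0.175,0,0,-0.0333],[0,-0.0188,0.175,0,0,-0.0333]]

```text
time_s: 3.17
position: [0.4081, 0.012, 0.1606]
tcp_rot: [[0.955, 0.298, 0.002], [0.298, -0.955, -0.001], [0.002, 0.001, -1.0]]
force: [0.2, -0.6, -0.1]
opening: 1.0
grasp_force: 0.0
```

```bash
cat >> h.py <<'E'
from scipy.optimize import minimize
def rect_fit(c,d,z):
    w=np.array([ray(d,*q,z)[:2] for q in c[:,0].astype(float)])
    return cv2.minAreaRect((w*1000).astype(np.float32))
E
python3 - <<'E'
from h import *
d=save('wrist','w2'); print(-np.array(d['R']).T@d['t'])
for n,z in(('holder',.026),):
    for o in finder.outline_of('wrist',n)[:1]:
        m=o['pixels'].astype(np.uint8)
        c=max(cv2.findContours(m,0,2)[0],key=cv2.contourArea)
        print(cv2.boundingRect(c),rect_fit(c,d,z))
        w=np.array([ray(d,*q,z)[:2] for q in c[:,0].astype(float)])
        for k in (25,35,45):
            mo=cv2.morphologyEx(m,cv2.MORPH_OPEN,np.ones((k,k),np.uint8))
            c=max(cv2.findContours(mo,0,2)[0],key=cv2.contourArea)
            print(k,cv2.boundingRect(c),rect_fit(c,d,z))
delta([.37,.26,.3],11)
E
```

```text
[0.4866 0.0366 0.3052]
(208, 86, 120, 97) ((454.0851745605469, 21.383201599121094), (93.1884994506836, 116.02483367919922), 16.68984603881836)
25 (209, 87, 117, 95) ((454.21923828125, 21.552570343017578), (91.90019226074219, 116.04354095458984), 17.33135414123535)
35 (209, 87, 117, 95) ((454.21923828125, 21.552570343017578), (91.90019226074219, 116.04354095458984), 17.33135414123535)
45 (210, 87, 115, 95) ((454.2210693359375, 21.488277435302734), (91.90007781982422, 114.9847183227539), 17.355255126953125)
t 3.2667 pos [0.4083 0.0122 0.1612] yaw 17.365600918745592 F [-0.5966  0.3282 -0.6498] open 0.9998218570570532 gf 0.0
shift [ 0.0379 -0.2476 -0.1392] turn [ 0.1147 -0.2075  6.3654]
```

View pics/w2.png

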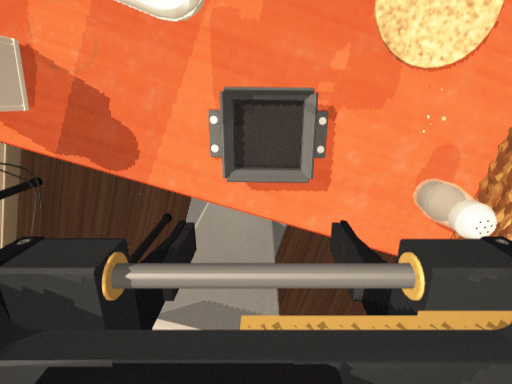

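Close view: the holder rim spans about columns 220–319 and rows 87–183, and its floor is the dark patch around (268,134). The tool yaw of 17.4° is almost parallel to its walls.

```bash
python3 - <<'E'
from h import *
d=imaging.capture('wrist'); f=d['frame']
print('rim',ray(d,269.5,135,.026))
g=cv2.cvtColor(f,cv2.COLOR_RGB2GRAY); hsv=cv2.cvtColor(f,cv2.COLOR_RGB2HSV)
print(g[134,200:340:4]); print(g[75:200:4,268])
print('sat',hsv[134,200:340:4,1]); print(hsv[75:200:4,268,1])
for th in (25,32,38,45):
    m=np.zeros_like(g); m[86:186,219:321]=(g<th)[86:186,219:321]
    m=cv2.morphologyEx(m,cv2.MORPH_OPEN,np.ones((9,9),np.uint8))
    cs=cv2.findContours(m,0,2)[0]
    if cs:
        c=max(cs,key=cv2.contourArea); print(th,cv2.boundingRect(c),rect_fit(c,d,.008))
m=np.zeros_like(g); m[70:200,219:321]=(hsv[...,1]<110)[70:200,219:321]
m=cv2.morphologyEx(m,cv2.MORPH_OPEN,np.ones((25,25),np.uint8))
c=max(cv2.findContours(m,0,2)[0],key=cv2.contourArea); print('outer',cv2.boundingRect(c),rect_fit(c,d,.026))
delta([.37,.26,.3],11)
E
```

```text
rim [0.4566 0.0198 0.026 ]
[153 154 156 126 123 125  82  69  76  43  40  54  58  58  59  57  58  59
  60  57  61  59  57  59  58  56 127 125 126  84  87  90 129 128 157]
[144 142 140 134  75  67  79  35  56  57  58  59  62  61  59  62  62  61
  58  60  61  61  60  54 113 115 114 118 128 146 159 164]
sat [189 192 186  35  37  39  33  21  31  52  52  55  52  53  55  63  52  57
  49  44  53  48  53  54  55  50  32  39  38  41  38  38 196 196 188]
[193 192 191 175  36  25  33  40  49  53  59  52  49  53  44  45  48  49
  52  64  49  49  49  47  34  38  36 185 197 195 183 174]
outer (219, 88, 102, 95) ((454.454833984375, 18.94314193725586), (92.27079772949219, 102.265380859375), 17.353296279907227)
t 3.3167 pos [0.4081 0.0124 0.1612] yaw 17.38078473614644 F [ 0.1802 -0.8225  0.3858] open 0.9978922626521486 gf 0.0
shift [ 0.0381 -0.2474 -0.1392] turn [ 0.1124 -0.2058  6.3806]
```

Scaled: -0.248 m / 0.8 = -0.31, -0.139 m / 0.8 = -0.1738, 6.3 degrees / 180 = 0.035.

>>> play_rows:
  motion:
    - [[0.0475,-0.31,-0.1738,0,0,0.035],[0.0475,-0.31,-0.1738,0,0,0.035],[0.0475,-0.31,-0.1738,0,0,0.035],[0.0475,-0.31,-0.1738,0,0,0.035],[0.0475,-0.31,-0.1738,0,0,0.035],[0.0475,-0.31,-0.1738,0,0,0.035],[0.0475,-0.31,-0.1738,0,0,0.035],[0.0475,-0.31,-0.1738,0,0,0.035]]

```text
time_s: 3.98
position: [0.3702, 0.2671, 0.3041]
tcp_rot: [[0.98, 0.199, 0.011], [0.199, -0.98, 0.008], [0.013, -0.005, -1.0]]
force: [1.2, 0.7, 0.0]
opening: 1.005
grasp_force: 0.0
```

```bash
python3 - <<'E'
from h import *
d=save('wrist','w3')
for n,z in(('jar',.075),('lid',.107)):
    print(n,[(np.array(r['at']),round(r['confidence'],2)) for r in finder.recognise('wrist',n)[:2]])
    for o in finder.outline_of('wrist',n)[:1]:
        c=max(cv2.findContours(o['pixels'].astype(np.uint8),0,2)[0],key=cv2.contourArea)
        print(cv2.boundingRect(c),rect_fit(c,d,z))
delta([.385,.28,.24],11)
E
```

```text
jar [(array([0.4452, 0.2935, 0.0748]), 0.77)]
(218, 87, 54, 53) ((430.51068115234375, 303.5948791503906), (65.0982666015625, 67.54170227050781), 11.55104923248291)
lid [(array([0.4321, 0.3038, 0.1033]), 0.67)]
(221, 91, 47, 49) ((429.6982727050781, 302.74932861328125), (55.1578483581543, 54.8165168762207), 11.50320816040039)
t 4.2333 pos [0.3683 0.2598 0.2983] yaw 11.044140118687691 F [ 0.1827 -0.3584  0.0283] open 0.9951164226676531 gf 0.0
shift [ 0.0203 -0.0167  0.0582] turn [0.0424 0.0867 0.0442]
```

View pics/w3.png

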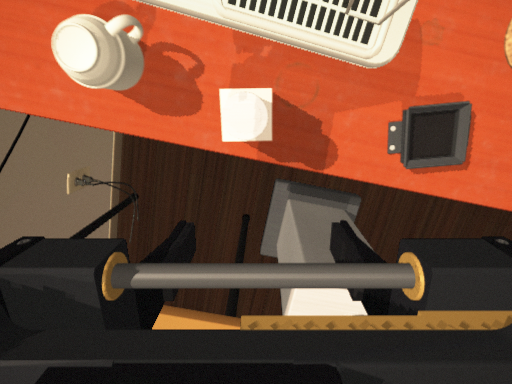

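Jar at pixels (218–272, 87–140), yaw about 11.5°. I'm getting a closer look from a matching viewpoint.

Scaled: 0.058 m / 0.8 = 0.0725, -0.031 m / 0.8 = -0.0388, -0.5 degrees / 180 = -0.0028.

>>> play_rows:
  motion:
    - [[0.0288,-0.0388,0.0725,0,0,-0.0028],[0.0288,-0.0388,0.0725,0,0,-0.0028],[0.0288,-0.0388,0.0725,0,0,-0.0028],[0.0288,-0.0388,0.0725,0,0,-0.0028],[0.0288,-0.0388,0.0725,0,0,-0.0028],[0.0288,-0.0388,0.0725,0,0,-0.0028]]

```text
time_s: 4.73
position: [0.3858, 0.295, 0.2416]
tcp_rot: [[0.98, 0.2, 0.001], [0.2, -0.98, 0.0], [0.001, 0.0, -1.0]]
force: [-0.5, -0.3, 0.5]
opening: 1.003
grasp_force: 0.0
```

```bash
python3 - <<'E'
from h import *
d=save('wrist','w4');print(-np.array(d['R']).T@d['t'])
for n,z in(('jar',.075),('lid',.107)):
    for o in finder.outline_of('wrist',n)[:1]:
        c=max(cv2.findContours(o['pixels'].astype(np.uint8),0,2)[0],key=cv2.contourArea)
        print(cv2.boundingRect(c),rect_fit(c,d,z))
t=np.radians(11.5)
for X in ([.430,.302],):
  for s in((1,1),(1,-1),(-1,-1),(-1,1)):
    v=.033*np.array(s); print(s,proj(d,np.array([X[0]+v[0]*np.cos(t)-v[1]*np.sin(t),X[1]+v[0]*np.sin(t)+v[1]*np.cos(t),.075])))
im=cv2.imread('pics/w4.png')[60:220,160:340]; cv2.imwrite('pics/w4c.png',cv2.resize(im,None,fx=4,fy=3.5,interpolation=2)[:600])
delta([.430,.302,.24],11.5)
E
```

```text
[0.4667 0.3113 0.3861]
(232, 102, 63, 32) ((447.2851257324219, 307.07177734375), (31.47542381286621, 67.35962677001953), 12.553526878356934)
(236, 109, 55, 57) ((430.3398132324219, 303.55889892578125), (54.989864349365234, 53.59352111816406), 11.560541152954102)
(1, 1) [233.3045 103.1351]
(1, -1) [295.3724 103.2048]
(-1, -1) [293.2437 163.9394]
(-1, 1) [235.0967 163.8793]
t 4.8833 pos [0.3857 0.2955 0.2418] yaw 11.57738116257408 F [ 0.1933 -0.4333  0.4514] open 0.9955832083418943 gf 0.0
shift [0.0447 0.0026 0.0019] turn [-0.0186 -0.107   0.0774]
```

View pics/w4c.png

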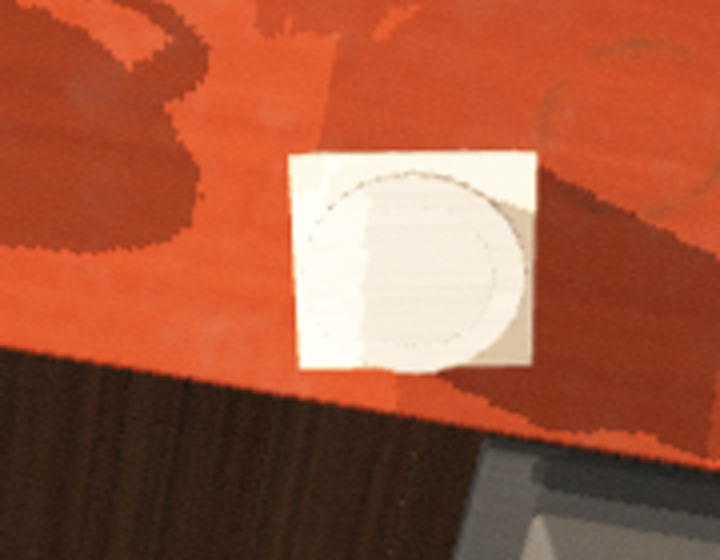

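Scaled: 0.1 m / 0.8 = 0.125, 0.0444 m / 0.8 = 0.0555, -0.8 degrees / 180 = -0.0044.

>>> play_rows:
  motion:
    - [[0.0278,0.0009,0,0,0,-0.0044],[0.0555,0.0018,0,0,0,-0.0044],[0.0555,0.0018,0.025,0,0,-0.0044],[0.0555,0.0018,0.0625,0,0,-0.0044],[0.0555,0.0018,0.0938,0,0,-0.0044],[0.0555,0.0018,0.1125,0,0,-0.0044],[0.0555,0.0018,0.125,0,0,-0.0044],[0.0555,0.0018,0.125,0,0,-0.0044]]

```text
time_s: 5.55
position: [0.4282, 0.3029, 0.1394]
tcp_rot: [[0.977, 0.215, -0.003], [0.215, -0.977, -0.001], [-0.003, 0.001, -1.0]]
force: [-0.0, 0.1, 0.6]
opening: 0.994
grasp_force: 0.0
```

```bash
python3 - <<'E'
from h import *
delta([.4295,.303,.062],12.4)
E
```

```text
t 5.55 pos [0.4282 0.3029 0.1394] yaw 12.411597859537977 F [-0.0432  0.0709  0.554 ] open 0.9940741308543358 gf 0.0
shift [0.0015 0.0001 0.0774] turn [0.0369 0.1837 0.0117]
```

Scaled: 0.078 m / 0.8 = 0.0975, 0.074 m / 0.8 = 0.0925.

>>> play_rows:
  motion:
    - [[0,0,0.025,0,0,0],[0,0,0.05,0,0,0],[0,0,0.0688,0,0,0],[0,0,0.0838,0,0,0],[0,0,0.0925,0,0,0],[0,0,0.0975,0,0,0],[0,0,0.0975,0,0,0],[0,0,0.0975,0,0,0]]

```text
time_s: 6.22
position: [0.4298, 0.3038, 0.0635]
tcp_rot: [[0.977, 0.215, 0.001], [0.215, -0.977, 0.001], [0.002, -0.0, -1.0]]
force: [0.2, -0.0, 0.9]
opening: 1.001
grasp_force: 0.0
```

>>> play_rows:
  motion:
    - [[0,0,0,0,0,0],[0,0,0,0,0,0],[0,0,0,0,0,0],[0,0,0,0,0,0],[0,0,0,0,0,0],[0,0,0,0,0,0]]
  fingers: 0.05

```text
time_s: 6.72
position: [0.4294, 0.3036, 0.0631]
tcp_rot: [[0.977, 0.215, 0.001], [0.215, -0.977, 0.0], [0.001, -0.0, -1.0]]
force: [0.0, -0.4, 3.8]
opening: 0.757
grasp_force: 30.0
```

```bash
python3 - <<'E'
from h import *
delta([.4295,.303,.062],12.4)
E
```

```text
t 6.7167 pos [0.4294 0.3036 0.0631] yaw 12.430654431374508 F [ 0.016  -0.4059  3.7631] open 0.7574732854339805 gf 29.998135711066425
shift [0.     0.0006 0.0011] turn [-0.0004 -0.034   0.0307]
```

Grip confirmed at 66 mm opening and 30 N. Lifting, then carrying it round in front.

Scaled: 0.136 m / 0.8 = 0.17, -0.065 m / 0.8 = -0.0813.

>>> play_rows:
  motion:
    - [[0,0,-0.025,0,0,0],[0,0,-0.0563,0,0,0],[0,0,-0.0813,0,0,0],[-0.0088,0.03,-0.0813,0,0,0],[-0.0188,0.065,-0.0813,0,0,0],[-0.0288,0.1,-0.0813,0,0,0],[-0.0388,0.135,-0.0813,0,0,0],[-0.0488,0.17,-0.0813,0,0,0]]

```text
time_s: 7.38
position: [0.419, 0.1612, 0.1271]
tcp_rot: [[0.976, 0.216, -0.002], [0.216, -0.976, -0.0], [-0.002, -0.0, -1.0]]
force: [1.2, -0.9, -5.2]
opening: 0.758
grasp_force: 30.0
```

```bash
python3 - <<'E'
from h import *
delta([.4545,.0205,.128],17.35)
E
```

```text
t 7.3833 pos [0.419  0.1612 0.1271] yaw 12.465744157513488 F [ 1.156  -0.8936 -5.2388] open 0.7583244403735697 gf 30.000678543001413
shift [ 0.0043  0.145  -0.001 ] turn [-0.0202  0.1251 -4.8843]
```

Scaled: 0.145 m / 0.8 = 0.1813, -0.002 m / 0.8 = -0.0025, -4.9 degrees / 180 = -0.0272.

>>> play_rows:
  motion:
    - [[-0.005,0.0313,0,0,0,-0.0044],[-0.0063,0.0625,0,0,0,-0.0089],[-0.005,0.0938,0,0,0,-0.0139],[-0.0025,0.125,0,0,0,-0.0189],[0,0.1525,0,0,0,-0.0233],[0.0025,0.1725,0,0,0,-0.0272],[0.005,0.1813,0,0,0,-0.0272],[0.005,0.1813,0,0,0,-0.0272]]

```text
time_s: 8.05
position: [0.4562, 0.0203, 0.1273]
tcp_rot: [[0.956, 0.295, 0.0], [0.295, -0.956, -0.0], [0.0, 0.0, -1.0]]
force: [0.4, 0.2, -5.4]
opening: 0.756
grasp_force: 30.0
```

>>> play_rows:
  motion:
    - [[0,0,0,0,0,0],[0,0,0,0,0,0]]

```text
time_s: 8.22
position: [0.4541, 0.0226, 0.1274]
tcp_rot: [[0.954, 0.298, -0.002], [0.298, -0.954, 0.001], [-0.002, -0.001, -1.0]]
force: [0.3, 0.6, -5.3]
opening: 0.757
grasp_force: 30.0
```

```bash
python3 - <<'E'
from h import *
d=save('wrist','w5')
for n,z in(('lid',.172),('holder',.026)):
    for o in finder.outline_of('wrist',n)[:1]:
        c=max(cv2.findContours(o['pixels'].astype(np.uint8),0,2)[0],key=cv2.contourArea)
        print(n,cv2.boundingRect(c),rect_fit(c,d,z))
t=np.radians(17.35)
for X,h,z in (([.4545,.0205],.0475,.026),([.4545,.0205],.033,.14)):
  for s in((1,1),(1,-1),(-1,-1),(-1,1)):
    v=h*np.array(s); print(s,proj(d,np.array([X[0]+v[0]*np.cos(t)-v[1]*np.sin(t),X[1]+v[0]*np.sin(t)+v[1]*np.cos(t),z])))
im=cv2.imread('pics/w5.png')[60:260,170:370]; cv2.imwrite('pics/w5c.png',cv2.resize(im,None,fx=3,fy=3,interpolation=2))
delta([.4545,.0205,.128],17.35)
E
```

```text
lid (203, 211, 115, 52) ((482.7306213378906, 32.53785705566406), (22.489418029785156, 46.504573822021484), 17.43463897705078)
holder (201, 141, 128, 54) ((477.10028076171875, 28.03321075439453), (46.78693771362305, 114.36677551269531), 14.86820125579834)
(1, 1) [210.8303 140.4217]
(1, -1) [319.5727 140.4968]
(-1, -1) [313.463  238.0234]
(-1, 1) [216.3074 237.9099]
(1, 1) [200.9815 202.5485]
(1, -1) [332.4225 202.6793]
(-1, -1) [323.5785 310.1661]
(-1, 1) [208.6981 309.9914]
t 8.3667 pos [0.4546 0.0226 0.1276] yaw 17.404799733052545 F [-0.6145  0.096  -5.4397] open 0.7550863193357176 gf 29.998545278795063
shift [-0.0008  0.002  -0.0004] turn [-0.0384  0.0535  0.0548]
```

View pics/w5c.png

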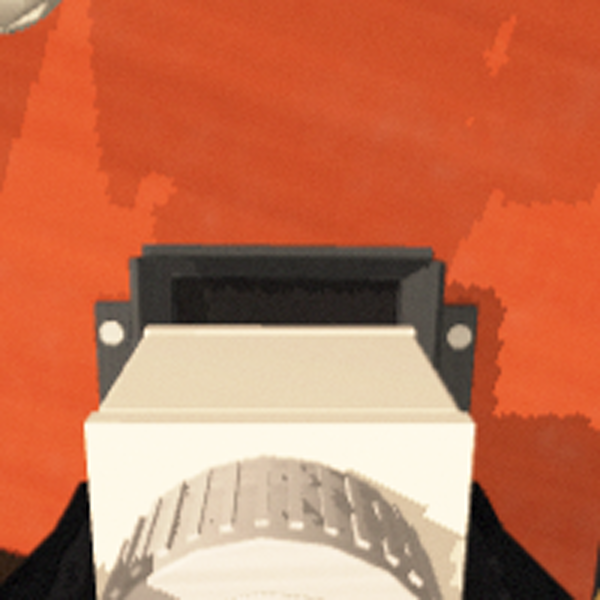

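Holder rim is centred at u≈265.7 and the jar at u≈263.3, so the jar sits about 2 mm too far to +y, and the pose reading agrees. Correcting and lowering.

Scaled: 0.045 m / 0.8 = 0.0563, 0.002 m / 0.8 = 0.0025.

>>> play_rows:
  motion:
    - [[-0.0013,0.0025,0,0,0,0],[-0.0013,0.0025,0.015,0,0,0],[-0.0013,0.0025,0.03,0,0,0],[-0.0013,0.0025,0.04,0,0,0],[-0.0013,0.0025,0.0475,0,0,0],[-0.0013,0.0025,0.0525,0,0,0],[-0.0013,0.0025,0.0563,0,0,0],[-0.0013,0.0025,0.0563,0,0,0]]

```text
time_s: 9.03
position: [0.455, 0.0194, 0.0823]
tcp_rot: [[0.955, 0.298, -0.001], [0.298, -0.955, 0.0], [-0.001, -0.0, -1.0]]
force: [0.5, -0.1, -4.3]
opening: 0.756
grasp_force: 30.0
```

```bash
python3 - <<'E'
from h import *
delta([.4545,.0205,.0711],17.35)
E
```

```text
t 9.0333 pos [0.455  0.0194 0.0823] yaw 17.322158127056703 F [ 0.5267 -0.1163 -4.3454] open 0.7563832432542207 gf 29.998473837040365
shift [-0.0001 -0.0012  0.0112] turn [-0.0199  0.0345 -0.0278]
```

Scaled: 0.0115 m / 0.8 = 0.0144, 0.011 m / 0.8 = 0.0138.

>>> play_rows:
  motion:
    - [[0,0,0.0038,0,0,0],[0,0,0.0075,0,0,0],[0,0,0.01,0,0,0],[0,0,0.0125,0,0,0],[0,0,0.0138,0,0,0],[0,0,0.0144,0,0,0],[0,0,0.0144,0,0,0]]

```text
time_s: 9.62
position: [0.4551, 0.0193, 0.0712]
tcp_rot: [[0.955, 0.298, 0.0], [0.298, -0.955, 0.0], [0.0, 0.0, -1.0]]
force: [0.7, 0.2, -4.5]
opening: 0.755
grasp_force: 30.0
```

```bash
python3 - <<'E'
from h import *
delta([.4545,.0205,.0711],17.35)
E
```

```text
t 9.6167 pos [0.4551 0.0193 0.0712] yaw 17.320244512406447 F [ 0.6574  0.2149 -4.5191] open 0.7553246254172451 gf 29.998472314327955
shift [-0.0002 -0.0013  0.0001] turn [ 0.     -0.001  -0.0298]
```

Scaled: 0.002 m / 0.8 = 0.0025, 0.001 m / 0.8 = 0.0013.

>>> play_rows:
  motion:
    - [[0,0,0.0006,0,0,0],[0,0,0.0013,0,0,0],[0,0,0.0019,0,0,0],[0,0,0.0025,0,0,0],[0,0,0.0025,0,0,0]]

```text
time_s: 10.03
position: [0.4551, 0.0194, 0.071]
tcp_rot: [[0.955, 0.298, 0.001], [0.298, -0.955, -0.0], [0.001, 0.001, -1.0]]
force: [-2.7, -0.3, 14.7]
opening: 0.753
grasp_force: 30.0
```

Seated: 15 N upward force with z held at 0.071. Releasing and rising.

Scaled: -0.001 m / 0.8 = -0.0013.

>>> play_rows:
  motion:
    - [[0,0,-0.0013,0,0,0],[0,0,-0.0013,0,0,0],[0,0,-0.0013,0,0,0],[0,0,-0.0013,0,0,0]]
  fingers: 0.087

```text
time_s: 10.37
position: [0.4554, 0.0193, 0.0703]
tcp_rot: [[0.955, 0.298, 0.001], [0.298, -0.955, -0.0], [0.001, 0.0, -1.0]]
force: [0.5, 0.5, -0.4]
opening: 0.958
grasp_force: 0.0
```

Scaled: -0.16 m / 0.8 = -0.2, -0.14 m / 0.8 = -0.175.

>>> play_rows:
  motion:
    - [[0,0,0,0,0,0],[0,0,-0.025,0,0,0],[0,0,-0.0625,0,0,0],[-0.025,0,-0.1,0,0,0],[-0.0563,0,-0.1375,0,0,0],[-0.0563,0,-0.175,0,0,0],[-0.0563,0,-0.2,0,0,0],[-0.0563,0,-0.2,0,0,0]]

```text
time_s: 11.03
position: [0.4143, 0.0053, 0.2338]
tcp_rot: [[0.955, 0.297, 0.009], [0.297, -0.955, -0.002], [0.008, 0.005, -1.0]]
force: [0.3, 0.5, 0.6]
opening: 0.998
grasp_force: 0.0
```

```bash
python3 - <<'E'
from h import *
d=save('wrist','w6')
for n,z in(('jar',.083),('lid',.115),('holder',.026),('lid_mat',.004)):
    for o in finder.outline_of('wrist',n)[:1]:
        c=max(cv2.findContours(o['pixels'].astype(np.uint8),0,2)[0],key=cv2.contourArea)
        print(n,cv2.boundingRect(c),rect_fit(c,d,z))
im=cv2.imread('pics/w6.png')[20:220,140:400]; cv2.imwrite('pics/w6c.png',cv2.resize(im,None,fx=3,fy=3,interpolation=2))
delta([.4545,.020,.15],-38)
E
```

```text
jar (229, 105, 64, 35) ((472.2238464355469, 24.3040771484375), (33.13603210449219, 66.11344909667969), 14.713282585144043)
lid (231, 111, 58, 61) ((456.8374938964844, 21.118606567382812), (54.41910934448242, 54.586891174316406), 68.60332489013672)
holder (211, 93, 98, 78) ((454.59771728515625, 20.7957763671875), (93.4401626586914, 119.71736145019531), 16.3321475982666)
lid_mat (343, 0, 101, 79) ((604.5946044921875, -98.49303436279297), (84.57598114013672, 118.89350891113281), 17.41130828857422)
t 11.2833 pos [0.4112 0.0062 0.2289] yaw 17.325433657980298 F [-0.144  -0.5322  0.1477] open 1.001225329710764 gf 0.0
shift [ 0.0456 -0.0001  0.0788] turn [-0.0158  0.1991 55.3252]
```

View pics/w6c.png

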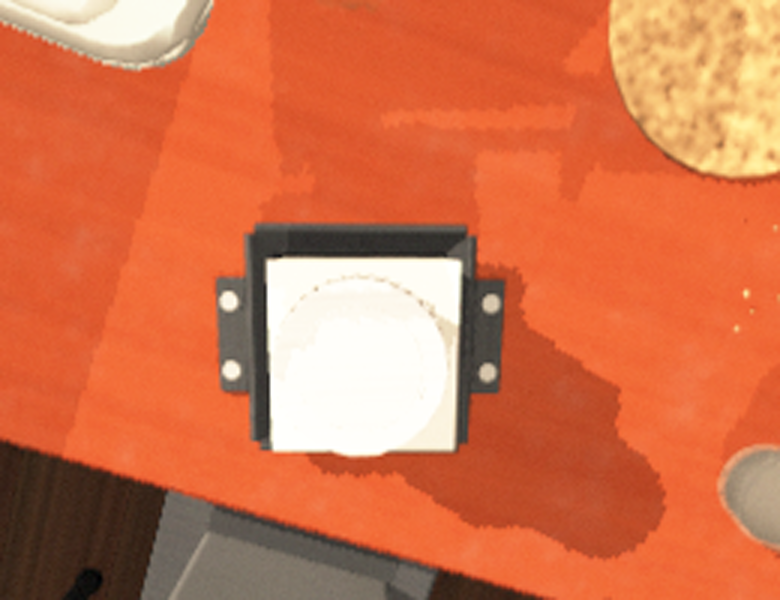

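The jar is seated squarely inside the holder, with the lid centred at about (0.456, 0.0205). Next I pre-rotate clockwise over the lid.

Scaled: 0.08 m / 0.8 = 0.1, 0.075 m / 0.8 = 0.0938, 55.3 degrees / 180 = 0.3072.

>>> play_rows:
  motion:
    - [[0.0125,0,0.0125,0,0,0.0389],[0.025,0,0.025,0,0,0.0778],[0.0375,0,0.0375,0,0,0.1167],[0.05,0,0.05,0,0,0.1556],[0.0575,0,0.0688,0,0,0.1944],[0.0575,0,0.0813,0,0,0.2333],[0.0575,0,0.0938,0,0,0.2722],[0.0575,0,0.1,0,0,0.3072]]

```text
time_s: 11.95
position: [0.4545, 0.0201, 0.1474]
tcp_rot: [[0.785, -0.62, -0.006], [-0.62, -0.785, 0.001], [-0.005, 0.003, -1.0]]
force: [0.0, -1.0, 0.5]
opening: 0.998
grasp_force: 0.0
```

>>> play_rows:
  motion:
    - [[0,0,0,0,0,0],[0,0,0,0,0,0]]

```text
time_s: 12.12
position: [0.4552, 0.0199, 0.1488]
tcp_rot: [[0.79, -0.613, -0.004], [-0.613, -0.79, 0.001], [-0.003, 0.002, -1.0]]
force: [0.0, 0.3, -0.1]
opening: 0.998
grasp_force: 0.0
```

```bash
python3 - <<'E'
from h import *
delta([.4557,.0203,.105],-38); print(np.array(bot.read_state()['joint_positions']))
E
```

```text
t 12.1167 pos [0.4552 0.0199 0.1488] yaw -37.80640493590467 F [ 0.0048  0.3323 -0.1472] open 0.9984697872674613 gf 0.0
shift [ 0.0003 -0.0007  0.0438] turn [0.0924 0.1879 0.1937]
[-11.5999  26.2037 110.8568   0.0007  43.1489 116.2059]
```

Scaled: 0.043 m / 0.8 = 0.0538, 0.039 m / 0.8 = 0.0488.

>>> play_rows:
  motion:
    - [[0,0,0.0125,0,0,0],[0,0,0.0275,0,0,0],[0,0,0.04,0,0,0],[0,0,0.0488,0,0,0],[0,0,0.0538,0,0,0],[0,0,0.0538,0,0,0],[0,0,0.0538,0,0,0]]

```text
time_s: 12.7
position: [0.4561, 0.0196, 0.1073]
tcp_rot: [[0.789, -0.615, -0.0], [-0.615, -0.789, 0.0], [-0.0, 0.0, -1.0]]
force: [-0.1, -0.3, -0.5]
opening: 1.001
grasp_force: 0.0
```

>>> play_rows:
  motion:
    - [[0,0,0,0,0,0],[0,0,0,0,0,0],[0,0,0,0,0,0],[0,0,0,0,0,0],[0,0,0,0,0,0],[0,0,0,0,0,0],[0,0,0,0,0,0]]
  fingers: 0.04

```text
time_s: 13.28
position: [0.4566, 0.0196, 0.1074]
tcp_rot: [[0.788, -0.615, 0.001], [-0.615, -0.788, -0.0], [0.001, -0.001, -1.0]]
force: [1.3, -0.0, 1.8]
opening: 0.625
grasp_force: 30.0
```

```bash
python3 - <<'E'
from h import *
delta([.4557,.0203,.105],-38)
E
```

```text
t 13.2833 pos [0.4566 0.0196 0.1074] yaw -37.98566391490964 F [ 1.3491 -0.0087  1.7735] open 0.6252206761010871 gf 29.99987983756
shift [-0.0012  0.      0.0024] turn [-0.0423 -0.0702  0.0144]
```

Scaled: -56 degrees / 180 = -0.3111.

>>> play_rows:
  motion:
    - [[0,0,0,0,0,-0.0389],[0,0,0,0,0,-0.0778],[0,0,0,0,0,-0.1167],[0,0,0,0,0,-0.1556],[0,0,0,0,0,-0.1944],[0,0,0,0,0,-0.2333],[0,0,0,0,0,-0.2722],[0,0,0,0,0,-0.3111]]

```text
time_s: 13.95
position: [0.4564, 0.0203, 0.1075]
tcp_rot: [[0.949, 0.314, 0.001], [0.314, -0.949, 0.001], [0.001, -0.001, -1.0]]
force: [-0.1, 3.0, 1.0]
opening: 0.626
grasp_force: 32.8
```

```bash
python3 - <<'E'
from h import *
delta([.4557,.0203,.107],-38); s=bot.read_state(); print(np.array(s['moment']),np.array(s['joint_positions']))
E
```

```text
t 13.95 pos [0.4564 0.0203 0.1075] yaw 18.31403389840642 F [-0.0635  3.0145  1.0004] open 0.6258024284311782 gf 32.84726611593214
shift [-0.0007 -0.0003  0.0005] turn [-0.0703 -0.0515 56.314 ]
[ 0.4637 -0.1019  0.0431] [-11.5641  30.8853 112.6537   0.1161  36.4137  60.0284]
```

Scaled: -56 degrees / 180 = -0.3111.

>>> play_rows:
  motion:
    - [[0,0,0,0,0,-0.0389],[0,0,0,0,0,-0.0778],[0,0,0,0,0,-0.1167],[0,0,0,0,0,-0.1556],[0,0,0,0,0,-0.1944],[0,0,0,0,0,-0.2333],[0,0,0,0,0,-0.2722],[0,0,0,0,0,-0.3111]]

```text
time_s: 14.62
position: [0.4552, 0.0199, 0.1072]
tcp_rot: [[0.269, 0.963, -0.002], [0.963, -0.269, 0.0], [-0.0, -0.002, -1.0]]
force: [-0.7, 1.2, 2.2]
opening: 0.624
grasp_force: 32.9
```

Scaled: -20 degrees / 180 = -0.1111.

>>> play_rows:
  motion:
    - [[0,0,0,0,0,-0.0389],[0,0,0,0,0,-0.0778],[0,0,0,0,0,-0.1111],[0,0,0,0,0,-0.1111],[0,0,0,0,0,-0.1111]]

```text
time_s: 15.03
position: [0.4557, 0.0197, 0.1073]
tcp_rot: [[-0.068, 0.998, -0.001], [0.998, 0.068, 0.0], [0.0, -0.001, -1.0]]
force: [-0.2, -0.5, 1.0]
opening: 0.624
grasp_force: 32.9
```

```bash
python3 - <<'E'
from h import *
delta([.4557,.0203,.107],-38); s=bot.read_state(); print(np.array(s['moment']),np.array(s['joint_positions']))
d=save('side','s7')
im=cv2.imread('pics/s7.png')[200:300,160:290]; cv2.imwrite('pics/s7c.png',cv2.resize(im,None,fx=5,fy=5,interpolation=2))
E
```

```text
t 15.0333 pos [0.4557 0.0197 0.1073] yaw 93.87042577626958 F [-0.2044 -0.5108  1.017 ] open 0.6238975391278226 gf 32.860097265365766
shift [0.0006 0.     0.0003] turn [ -0.0255   0.0352 131.8704]
[-0.0258  0.0374 -0.0489] [-11.6054  30.9062 112.6947  -0.0037  36.4335 -15.4729]
```

View pics/s7c.png

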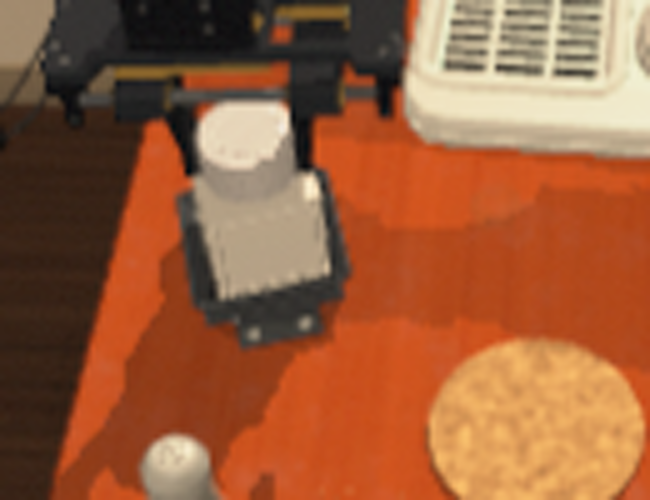

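The side view shows the jar still square in the holder, with the lid gripped and the mat clear. A small trial lift will show by its weight whether the lid is free.

Scaled: -0.006 m / 0.8 = -0.0075, -0.004 m / 0.8 = -0.005.

>>> play_rows:
  motion:
    - [[0,0,-0.0013,0,0,0],[0,0,-0.0025,0,0,0],[0,0,-0.005,0,0,0],[0,0,-0.0075,0,0,0],[0,0,-0.0075,0,0,0],[0,0,-0.0075,0,0,0]]

```text
time_s: 15.58
position: [0.4562, 0.0196, 0.1134]
tcp_rot: [[-0.07, 0.998, 0.0], [0.998, 0.07, -0.0], [-0.0, 0.0, -1.0]]
force: [0.2, -0.3, -0.1]
opening: 0.624
grasp_force: 32.9
```

Scaled: -0.065 m / 0.8 = -0.0813, -0.055 m / 0.8 = -0.0688.

>>> play_rows:
  motion:
    - [[0,0,-0.01,0,0,0],[0,0,-0.0225,0,0,0],[0,0,-0.0375,0,0,0],[0,0,-0.0525,0,0,0],[0,0,-0.0688,0,0,0],[0,0,-0.0813,0,0,0],[0,0,-0.0813,0,0,0]]

```text
time_s: 16.17
position: [0.4573, 0.0195, 0.1803]
tcp_rot: [[-0.07, 0.998, 0.004], [0.998, 0.07, -0.001], [-0.001, 0.004, -1.0]]
force: [0.8, -0.6, -1.1]
opening: 0.625
grasp_force: 32.9
```

```bash
python3 - <<'E'
from h import *
d=save('side','s8')
for n,z in(('lid',.17),('lid_mat',.004),('jar',.08)):
    print(n,[(np.array(r['at']),round(r['confidence'],2)) for r in finder.recognise('side',n)[:2]])
for o in finder.outline_of('side','lid_mat')[:1]:
    c=max(cv2.findContours(o['pixels'].astype(np.uint8),0,2)[0],key=cv2.contourArea)
    print(rect_fit(c,d,.004))
im=cv2.imread('pics/s8.png')[190:290,160:290]; cv2.imwrite('pics/s8c.png',cv2.resize(im,None,fx=5,fy=5,interpolation=2))
delta([.620,-.095,.17],180)
E
```

```text
lid [(array([0.4619, 0.0066, 0.1862]), 0.79)]
lid_mat [(array([ 0.6272, -0.0975,  0.0047]), 0.87)]
jar [(array([ 0.4597, -0.0013,  0.0811]), 0.88)]
((624.0350341796875, -96.56492614746094), (118.03836059570312, 119.78062438964844), 40.5185661315918)
t 16.4167 pos [0.4555 0.0198 0.1777] yaw 94.01769950261195 F [-1.2399 -0.8197 -0.3394] open 0.622184237142548 gf 32.86729306135385
shift [-0.126   0.1561  0.0074] turn [ -0.0505  -0.0821 -85.9823]
```

View pics/s8c.png

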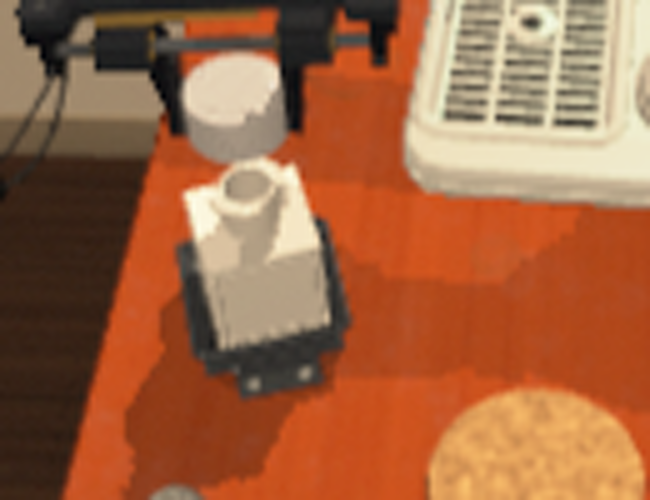

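The lid is off, held level at about (232,100) in the side crop. The jar's open neck is visible and the jar is still in the holder. Carrying the lid to the mat.

Scaled: 0.158 m / 0.8 = 0.1975, 0.146 m / 0.8 = 0.1825, -46 degrees / 180 = -0.2556.

>>> play_rows:
  motion:
    - [[-0.0125,0.015,0,0,0,-0.0278],[-0.0338,0.0413,0,0,0,-0.0611],[-0.0563,0.07,0,0,0,-0.0944],[-0.0788,0.0988,0,0,0,-0.1278],[-0.1013,0.1263,0,0,0,-0.1611],[-0.125,0.155,0,0,0,-0.1944],[-0.1463,0.1825,0,0,0,-0.2278],[-0.1588,0.1975,0,0,0,-0.2556]]

```text
time_s: 17.08
position: [0.6251, -0.0981, 0.1772]
tcp_rot: [[-0.769, 0.64, 0.001], [0.64, 0.769, -0.001], [-0.002, 0.0, -1.0]]
force: [0.6, -0.0, -0.7]
opening: 0.621
grasp_force: 32.9
```

Scaled: 0.06 m / 0.8 = 0.075, 0.055 m / 0.8 = 0.0688, -39 degrees / 180 = -0.2167.

>>> play_rows:
  motion:
    - [[0,0,0.0063,0,0,-0.0333],[0,0,0.0188,0,0,-0.0667],[0,0,0.0313,0,0,-0.1],[0,0,0.0438,0,0,-0.1333],[0,0,0.0563,0,0,-0.1667],[0,0,0.0688,0,0,-0.2],[0,0,0.075,0,0,-0.2167],[0,0,0.075,0,0,-0.2167]]

```text
time_s: 17.75
position: [0.6209, -0.0954, 0.1155]
tcp_rot: [[-1.0, 0.016, -0.005], [0.016, 1.0, 0.002], [0.005, 0.002, -1.0]]
force: [-0.2, -0.6, -1.0]
opening: 0.624
grasp_force: 32.9
```

```bash
python3 - <<'E'
from h import *
delta([.622,-.0955,.0275],180)
E
```

```text
t 17.75 pos [ 0.6209 -0.0954  0.1155] yaw 179.06233818465236 F [-0.2079 -0.5635 -0.9666] open 0.6243734089844999 gf 32.8660922513518
shift [-0.0016 -0.0002  0.088 ] turn [ 0.0984 -0.2916 -0.9379]
```

Scaled: 0.084 m / 0.8 = 0.105, 0.082 m / 0.8 = 0.1025.

>>> play_rows:
  motion:
    - [[0,0,0.0188,0,0,0],[0,0,0.0438,0,0,0],[0,0,0.065,0,0,0],[0,0,0.0825,0,0,0],[0,0,0.095,0,0,0],[0,0,0.1025,0,0,0],[0,0,0.105,0,0,0],[0,0,0.105,0,0,0]]

```text
time_s: 18.42
position: [0.6225, -0.096, 0.034]
tcp_rot: [[-1.0, 0.018, -0.0], [0.018, 1.0, 0.0], [0.0, 0.0, -1.0]]
force: [0.8, -0.9, -0.5]
opening: 0.621
grasp_force: 32.9
```

Scaled: 0.004 m / 0.8 = 0.005, 0.003 m / 0.8 = 0.0038.

>>> play_rows:
  motion:
    - [[0,0,0.0013,0,0,0],[0,0,0.0025,0,0,0],[0,0,0.0038,0,0,0],[0,0,0.005,0,0,0],[0,0,0.005,0,0,0]]

```text
time_s: 18.83
position: [0.6226, -0.096, 0.0304]
tcp_rot: [[-1.0, 0.017, 0.0], [0.017, 1.0, -0.0], [-0.0, -0.0, -1.0]]
force: [-0.0, -0.1, -1.4]
opening: 0.625
grasp_force: 32.9
```

>>> play_rows:
  motion:
    - [[0,0,0.0013,0,0,0],[0,0,0.0025,0,0,0],[0,0,0.0038,0,0,0],[0,0,0.005,0,0,0],[0,0,0.0056,0,0,0],[0,0,0.0056,0,0,0]]

```text
time_s: 19.33
position: [0.6225, -0.096, 0.0263]
tcp_rot: [[-1.0, 0.017, -0.0], [0.017, 1.0, -0.0], [0.0, -0.0, -1.0]]
force: [-2.1, 1.3, 3.9]
opening: 0.624
grasp_force: 32.9
```

Contact (3.9 N at z = 0.0263). Releasing and retreating upward.

>>> play_rows:
  motion:
    - [[0,0,0,0,0,0],[0,0,0,0,0,0],[0,0,0,0,0,0],[0,0,0,0,0,0],[0,0,0,0,0,0]]
  fingers: 0.087

```text
time_s: 19.75
position: [0.6226, -0.096, 0.0256]
tcp_rot: [[-1.0, 0.017, -0.0], [0.017, 1.0, 0.0], [0.0, 0.0, -1.0]]
force: [-0.5, -0.2, 0.1]
opening: 0.919
grasp_force: 0.0
```

Scaled: -0.22 m / 0.8 = -0.275, -0.18 m / 0.8 = -0.225.

>>> play_rows:
  motion:
    - [[0,0,-0.0125,0,0,0],[0,0,-0.0375,0,0,0],[0,0,-0.075,0,0,0],[0,0,-0.125,0,0,0],[0,0,-0.175,0,0,0],[0,0,-0.225,0,0,0],[0,0,-0.275,0,0,0],[0,0,-0.275,0,0,0]]

```text
time_s: 20.42
position: [0.6274, -0.0974, 0.2562]
tcp_rot: [[-1.0, 0.017, 0.018], [0.017, 1.0, -0.006], [-0.018, -0.006, -1.0]]
force: [0.8, -0.1, 0.7]
opening: 0.999
grasp_force: 0.0
```

>>> play_rows:
  motion:
    - [[0,0,0,0,0,0],[0,0,0,0,0,0],[0,0,0,0,0,0]]

```text
time_s: 20.67
position: [0.6212, -0.0955, 0.2442]
tcp_rot: [[-1.0, 0.017, -0.004], [0.017, 1.0, 0.001], [0.004, 0.001, -1.0]]
force: [-0.1, 0.3, 0.4]
opening: 0.994
grasp_force: 0.0
```

```bash
python3 - <<'E'
from h import *
d=save('side','s9')
for n,z in(('lid',.034),('lid_mat',.004)):
  for o in finder.outline_of('side',n)[:1]:
    c=max(cv2.findContours(o['pixels'].astype(np.uint8),0,2)[0],key=cv2.contourArea)
    print(n,o['confidence'],rect_fit(c,d,z))
im=cv2.imread('pics/s9.png')[190:320,170:350]; cv2.imwrite('pics/s9c.png',cv2.resize(im,None,fx=4,fy=4,interpolation=2))
E
```

```text
lid 0.88 ((624.1887817382812, -106.94501495361328), (51.59151840209961, 70.09449768066406), 2.2499709129333496)
```

View pics/s9c.png

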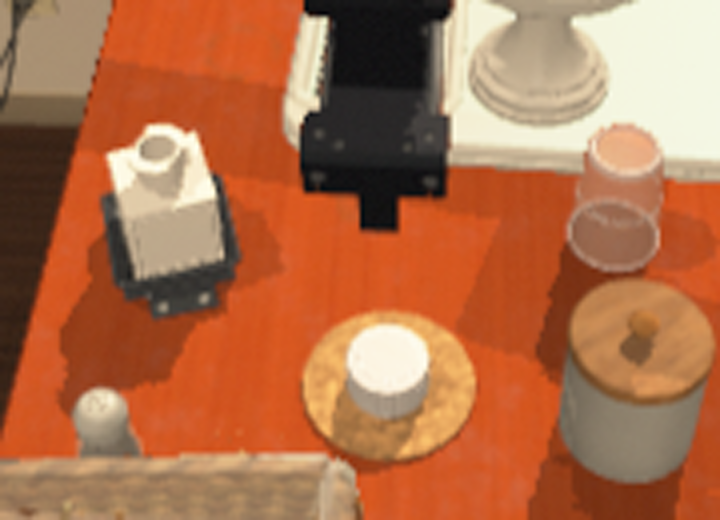

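The lid lies upright at the centre of the mat (crop ≈ (388,375)). The jar stands in the holder, the bystanders have not moved and the gripper is clear.

```bash
python3 -c "
from rig import bot
print(bot.hand_in())"
```

```text
the job is handed in; nothing more can be done
None
```

I handed the job in at about 21 s on the robot clock: the jar stands open in the holder, the lid lies right way up in the middle of the cork mat, and the mug, shaker and canister were not touched; the hand-in gave no verdict.

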